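Hold the card-box lid at the gauge mark for fitting a lid stay

ROBOT

A 6-joint arm with a two-finger parallel gripper is mounted at the origin on the work surface; the furniture and walls round the work are solid. World frame = base frame: x ahead of the robot, y to its left, z up, the work surface at z = 0. Lengths are in m, angles in rad, forces in N, time in s.
With the tool pointing down it reaches from about 0.2 to 0.875 m from the base axis. Payload 3.4 kg.
Tool frame: the origin (TCP) lies at the very end of the fingers, on their centre line; the grasp point (between the pads) lies tcp_to_grasp behind it (tcp_to_grasp is the distance from the TCP to the grasp point, in m); z points along the fingers, y is the direction in which the jaws open and shut (so a half turn about z gives the same grasp; the last joint's range is limited). The gripper opens to 94 mm and grips with 3 to 60 N. Pads are 16 mm wide; open, the fingers measure 119 mm over their backs; the gripper's body (75 mm by 177 mm) begins 78 mm behind the grasp point.
Start: joints at [1.089, 0.276, 1.505, -0, 1.361, -0.121], TCP at [0.203, 0.538, 0.205] pointing down, gripper open.
Joint ranges: [-2.89, 2.89], [-0.75, 2.08], [0.22, 2.7], [-1.18, 4.32], [0.11, 2.71], [-2.7, 2.7]. Speed limits (rad/s): [2.57, 2.57, 3.14, 3.14, 3.14, 3.14].

INTERFACE

Orientations are given as a unit quaternion [w, x, y, z].
In Python, from bench import * gives the robot as it stands. The module is installed in compiled form; this text tells all that it offers.
- The arm moves only by the shell command python3 -m handwheel 'ROWS' [FORCE]. ROWS is text: rows parted by semicolons, each of 7 numbers parted by spaces: the shift along the tool's x, y, z in cm, then the turn, a rotation vector about the tool's x, y, z in rad, then the finger opening in cm, from 0 to 9.4. A call has exactly 10 rows; each row is the pose to reach, as a shift and turn from the pose commanded when the call began, along the tool's axes at that moment; what a row does not reach only later rows make up. A row lasts 1/12 s, in which the tool goes at most 41.7 mm and 7.16 degrees, less where a joint would pass 70% of its speed; a pose out of reach is approached as far as the arm can. A call with a gripper value outside its range is refused whole. The fingers move at their own pace and stop on an object; FORCE is the grip in N (left out, the last holds). Time passes only in rows, so rows that repeat a pose let the fingers close, or fill a call up. It gives the time, the measured TCP pose, the force and the opening at its end, in the units of the state.
- sense(): the state, without advancing time (a new reading comes with each control period).
- get_image(name): name is "scene" or "top" or "wrist"; returns a dict with "image" (480x640x3 uint8, red, green, blue), "fx", "fy", "cx", "cy" (pixels), "R" (3x3) and "t" (3): a world point X has camera coordinates R X + t; the wrist camera has in their place "T_tool_cam" (4x4, takes a point from camera to tool coordinates, whose origin is the TCP and whose axes are the flange's). Camera axes: x right, y down, z forward; pixel columns grow to the right and rows downward; lengths in m; the calibration is good to about 2 mm. A picture is of the moment at which its call begins: read the wrist's pose just before it. There is no depth.
- job_done(): hands the job in, once; it reports no verdict.
Trained networks look in a picture, given as the dict that the camera call returned (one of the last four; its "shot" number tells which), for a name from the list of things; names that differ only in an ending like _2 or _b are one class to them, and where a whole thing is asked for, a point or a joint stands for the part that bears it (a point fixed in the world has none). Each returns a list of dicts, best first, with "conf" (0 to 1); they miss things now and then, are a little off and sometimes report something else, mostly with a low value. They report only what shows in the picture. A call takes as long as a camera call.
- recognise(picture, thing): "point" ([x, y, z] in m, in the coordinates of the camera as it stood for that picture, good to about 4 mm: the middle of the surface that is visible of it).
- outline_of(picture, thing): "region" (480x640 bool, what is visible of it).
The state is a dict: "clock": time; "joints": joint angles; "qvel": joint speeds; "joint_torque": joint torques, N m; "tool_pos": TCP position; "tool_rot": TCP orientation; "ft_force": force on the tool from outside, world axes, zero at the start; "ft_torque": the same for the moment, N m; "width": opening from 0.0 (shut) to 1.0 (fully open).
Only numpy, scipy, OpenCV 4.12 (cv2) and the standard library are available. Lean on these libraries where they do the work, as an engineer would, in place of code of your own. Each camera call takes 0.05 s, during which the arm holds its last target.

TASK

I am about to screw a stay onto the wooden card box. Take the brass pull bar on its lid, open the lid until the lower edge of the lid lies along the red pointer of the angle gauge at its side, and finish still holding the lid there with the fingers on the bar. The bar is only freshly glued, so be gentle: keep the grip at about 10 N or less, do not force the lid or the gauge, do not let the lid fall, do not move the pointer, and leave the other things on the desk where they are.

Things in the scene. Friction and masses are not known exactly. Their poses are not given: they have to be found in the camera images.
- card_box: Wooden index-card box, fixed, 104 deep (x) by 145 wide (y) by 94 mm high with the lid shut. Origin at the centre of its underside, x to the back (hinge side), y to its left. On its right (-y) side, 82 mm from the middle, a quarter-circle dark steel gauge (radius 93 mm about the hinge axis, up to 165 mm above the desk); the red pointer lies just outside it. Handle it all gently.
- lid_hinge (a point): Point on the lid's hinge axis, mid-width, 58 mm behind and 72 mm above the box's origin. The point turns with the lid; y is the hinge axis (the box's y); x lies along the lid's lower face, from front edge to hinge.
- card_box_lid (a joint): Lid angle, rad: 0 shut, grows as the front edge rises and swings back; limit 1.75. The lid is loose on its hinge, weighs about 130 g with the bar and falls shut by its own weight when let go below about 1.1 rad.
- bar_centre (a point): Centre of the brass pull bar on the lid: round, 14 mm thick, 30 mm long along the box's y, flat ends, on a 9 mm stem. Lid shut: 28 mm above the lid's top, 122 mm above the desk, 88 mm in front of and 50 mm above the hinge axis; it swings with the lid at 101 mm radius. Pinched lightly by its flat ends it can turn between the fingers, so the hand may keep pointing down. Axes as lid_hinge.
- pointer (a joint): Angle of the gauge's red pointer, rad: 0 level towards the front, grows upward, the same zero and sense as the lid's angle. It is clamped by stiff friction. This is the angle the lid is to have; it differs from start to start, 0.4 to 0.85.
- pointer_tip (a point): Tip of the red pointer, 115 mm from the hinge axis, 88 mm to the right of the box's middle. The pointer is a flat red bar, 6 mm wide, with a head 16 mm wide along y that stands out beyond the gauge's arc. The line from the hinge axis to the tip is the line the lid's lower edge shall lie along; the point's x axis points from the tip to the hinge.
- rubber_stamp: Brown wooden hand stamp, 28 x 64 x 69 mm, loose; origin under its centre. A bystander.
- eraser: Pink eraser, 19 x 48 x 11 mm, loose; origin under its centre. A bystander. (The other things on the desk that are not listed are fixed.)

How it is judged:
On the way:
1. the lid is lifted off the box with the fingers on the bar (value of joint card_box_lid above 0.1 rad and contact force between the fingers and card_box above 0.2 N), for 0.1 s.
At the end, for the whole second after the job is handed in: The lid stands within 0.07 rad (4 degrees) of the pointer's angle, still, with the fingers holding the bar (touching it, the grasp point within 40 mm of the bar's centre); the pointer has not been moved by 8 mm (angle between the x axis of lid_hinge and the x axis of pointer_tip, either way round below 0.07 rad and velocity of joint card_box_lid between -0.05 and 0.05 rad/s and contact force between the fingers and card_box above 0.2 N and distance between the grasp point and bar_centre below 0.04 m and distance of pointer_tip from where it was at the start of the episode below 0.008 m); the arm keeps its last pose, push and grip.
It fails at once if the lid, bar or box is squeezed or pushed too hard (both fingers' contact forces count together) (contact force between the fingers and card_box above 30 N).
It fails at once if the lid is let fall (velocity of joint card_box_lid below -1 rad/s).
It fails at once if the pointer is moved (distance of pointer_tip from where it was at the start of the episode above 0.008 m).
It fails at once if a bystander is moved (distance of any of rubber_stamp, eraser from where it was at the start of the episode above 0.03 m).
It also fails if it takes over 32 s, if anything falls off the work surface, if the arm or the gripper's body presses on something with over 40 N, if the wrist force passes 120 N, or if a joint passes its speed limit or range.

## Working session

There is one attempt and no reset: what is moved stays moved. The work goes in short steps, Python scripts to look and compute and a shell command to move; the robot and the scene stay as the last step left them, time stands still between calls to the robot, and variables do not carry over. Pictures are saved under pics/ and viewed, and the job is handed in when it is done.

```bash
mkdir -p pics
cat > h.py <<'E'
from bench import *
import numpy as np, cv2
from scipy.spatial.transform import Rotation as Ro
def q2R(q): return Ro.from_quat([q[1],q[2],q[3],q[0]]).as_matrix()
def save(p,n): cv2.imwrite('pics/'+n+'.png',p["image"][:,:,::-1])
def camRt(p,s=None):
    if "R" in p: return np.array(p["R"]),np.array(p["t"])
    T=np.eye(4);T[:3,:3]=q2R(s["tool_rot"]);T[:3,3]=s["tool_pos"]
    M=np.linalg.inv(T@np.array(p["T_tool_cam"]));return M[:3,:3],M[:3,3]
def w(p,c,s=None):
    R,t=camRt(p,s);return R.T@(np.array(c)-t)
def proj(p,X,s=None):
    R,t=camRt(p,s);c=R@np.array(X)+t;return p["fx"]*c[0]/c[2]+p["cx"],p["fy"]*c[1]/c[2]+p["cy"]
E
python3 - <<'E'
from h import *
s=sense();print(s)
for n in ["scene","top","wrist"]:
    s=sense();p=get_image(n);save(p,n+"0")
    for th in ["card_box","bar_centre","pointer_tip","lid_hinge","rubber_stamp","eraser"]:
        for r in recognise(p,th)[:2]: print(n,th,round(r["conf"],2),w(p,r["point"],s).round(4),np.round(proj(p,w(p,r["point"],s),s)))
E
```

```text
{'clock': 0.0, 'joints': array([ 1.08897357e+00,  2.76616319e-01,  1.50610440e+00, -1.24479675e-05,
        1.36071187e+00, -1.21008381e-01]), 'qvel': array([-3.15533284e-04, -1.55829671e-05, -3.27341956e-04, -5.34103903e-04,
       -9.82356452e-05,  5.62017891e-05]), 'joint_torque': array([ 9.50347821e-04, -4.04580224e+01, -2.37227941e+01,  7.01160170e-02,
        3.46165092e-02, -1.38582859e-04]), 'tool_pos': array([0.20274653, 0.53746661, 0.20460405]), 'tool_rot': array([-2.67301290e-04,  1.79428809e-01,  9.83770530e-01, -8.80299653e-04]), 'ft_force': array([0.59333187, 0.52093027, 0.18050263]), 'ft_torque': array([ 0.01184346,  0.02944177, -0.00711701]), 'width': 1.0000800934050573}
scene card_box 0.61 [0.4823 0.2241 0.0759] [329. 262.]
scene bar_centre 0.64 [0.4557 0.2221 0.0904] [338. 249.]
scene pointer_tip 0.79 [0.4574 0.1256 0.0935] [299. 231.]
scene rubber_stamp 0.95 [0.3208 0.2592 0.0175] [397. 263.]
scene rubber_stamp 0.56 [0.4593 0.224  0.0949] [338. 248.]
scene eraser 0.62 [0.4575 0.0395 0.0052] [270. 256.]
top card_box 0.68 [0.4377 0.1989 0.093 ] [298. 233.]
top card_box 0.15 [0.4427 0.2091 0.0938] [291. 229.]
top bar_centre 0.74 [0.4403 0.2098 0.0961] [290. 231.]
top pointer_tip 0.62 [0.4208 0.1201 0.1271] [355. 243.]
top lid_hinge 0.97 [0.4463 0.2088 0.0936] [291. 227.]
top rubber_stamp 0.97 [0.3125 0.2479 0.0159] [265. 321.]
top eraser 0.68 [0.4423 0.0496 0.0144] [395. 239.]
wrist card_box 0.71 [0.3872 0.2805 0.0082] [166. 447.]
```

View pics/scene0.png

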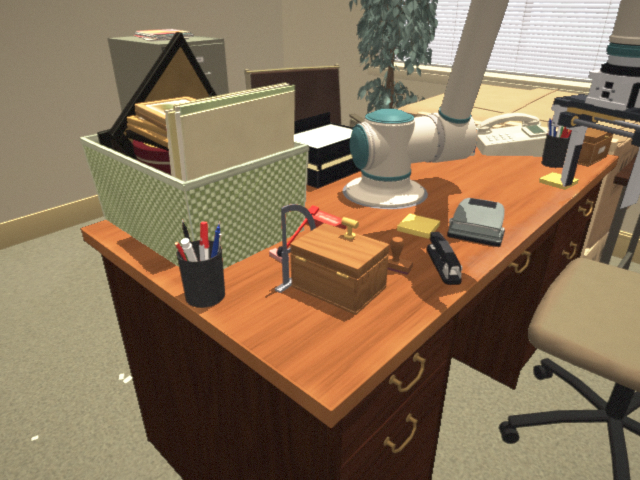

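View pics/top0.png

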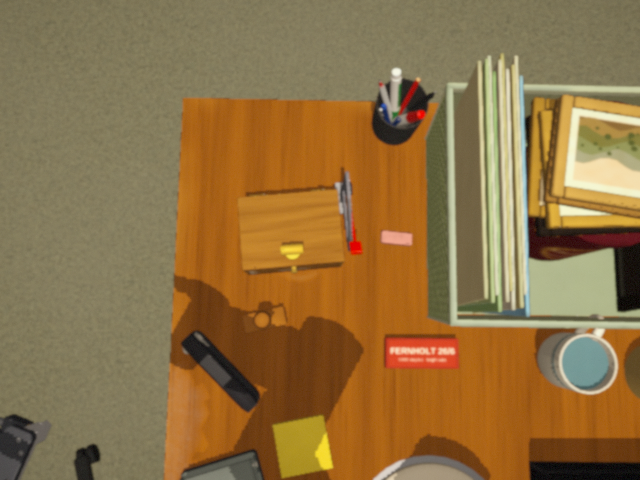

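View pics/wrist0.png

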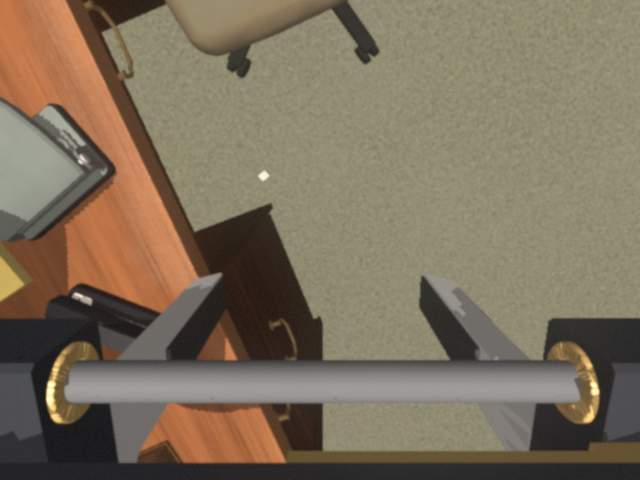

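Run:
```python
from h import *
p=get_image("top");print(p["R"],p["t"],p["fx"])
im=p["image"][150:290,220:380];cv2.imwrite('pics/topc.png',cv2.resize(im,None,fx=5,fy=4.2857,interpolation=cv2.INTER_CUBIC)[:,:,::-1])
p=get_image("scene")
im=p["image"][190:310,260:420];cv2.imwrite('pics/scc.png',cv2.resize(im,None,fx=5,fy=5,interpolation=cv2.INTER_CUBIC)[:,:,::-1])
```

```text
[[ 0.01399307 -0.99968561  0.02080587]
 [-0.98909415 -0.01688994 -0.14631297]
 [ 0.14661838 -0.0185316  -0.98901953]] [0.15926329 0.45613025 0.90109694] 611.5819211759717
```

View pics/topc.png

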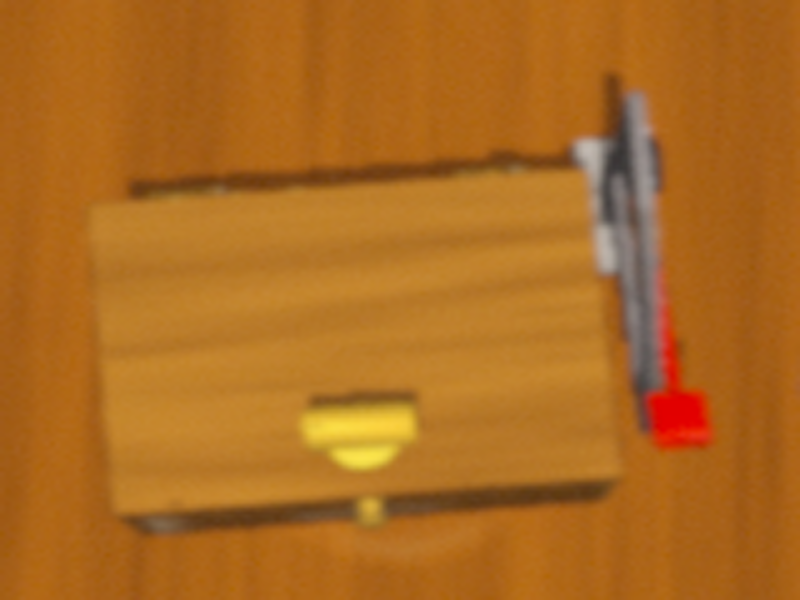

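View pics/scc.png

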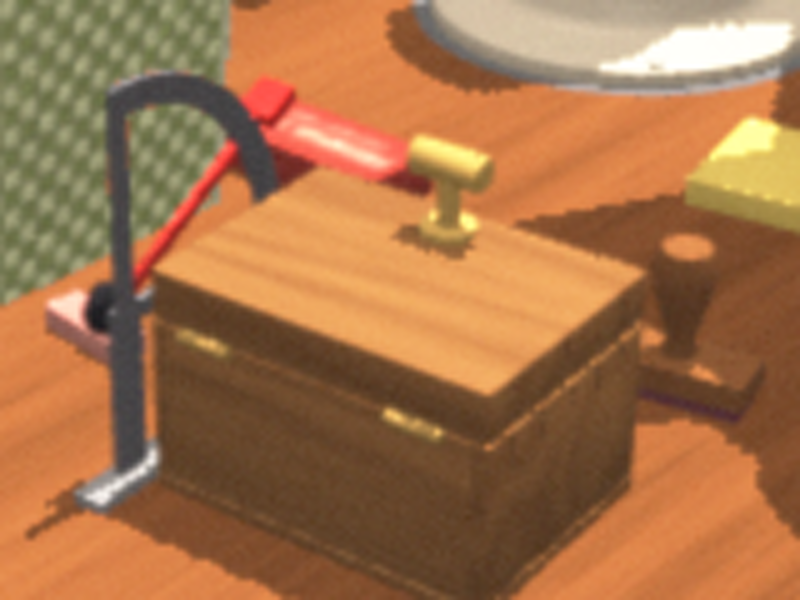

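```bash
cat > fit.py <<'E'
from h import *
from scipy.optimize import least_squares
T=get_image("top");S=get_image("scene")
tp=lambda u,v:(220+u/5,150+v/4.2857); sp=lambda u,v:(260+u/5,190+v/5)
a,b=.052,.0725
obs=[(T,tp(92,207),(a,b,.094)),(T,tp(586,168),(a,-b,.094)),(T,tp(620,478),(-a,-b,.094)),(T,tp(115,515),(-a,b,.094)),(T,tp(360,425),(-.03,0,.122)),
(S,sp(158,268),(a,-b,.094)),(S,sp(490,393),(a,b,.094)),(S,sp(645,270),(-a,b,.094)),(S,sp(452,163),(-.03,0,.122)),
(T,tp(680,418),'tip'),(S,sp(268,103),'tip')]
def W(q,P):
    c,s=np.cos(q[2]),np.sin(q[2]);
    if isinstance(P,str): P=(.058-.113*np.cos(q[3]),-.088,.072+.113*np.sin(q[3]))
    return np.array([q[0]+c*P[0]-s*P[1],q[1]+s*P[0]+c*P[1],P[2]])
f=lambda q:np.concatenate([np.subtract(proj(c,W(q,P)),o) for c,o,P in obs])
r=least_squares(f,[.44,.21,0,.6],loss='soft_l1');print(r.x,r.fun.reshape(-1,2).round(1))
q=r.x;print("bar",W(q,(-.03,0,.122)),"hinge",W(q,(.058,0,.072)))
s=sense();R=q2R(s["tool_rot"]);print(R.round(3))
E
python3 fit.py
```

```text
[0.44191076 0.21083469 0.1109856  0.48983811] [[-2.6  0.2]
 [-0.5  0.1]
 [ 0.1 -0.4]
 [-1.5  0.7]
 [-1.  -0.9]
 [-2.8 -1.2]
 [-0.8 -1. ]
 [-0.6 -1.3]
 [-2.4 -0.1]
 [-0.   2.9]
 [-0.5 -3.6]]
bar [0.41209534 0.20751195 0.122     ] hinge [0.49955391 0.21725865 0.072     ]
[[-0.936  0.353  0.   ]
 [ 0.353  0.936  0.   ]
 [-0.     0.    -1.   ]]
```

```bash
cat > tri.py <<'E'
from fit import *
def tri(obs):
    return least_squares(lambda X:np.concatenate([np.subtract(proj(c,X),o) for c,o in obs]),[.42,.2,.1])
for n,o in dict(tip=[(T,tp(680,418)),(S,sp(268,103))],bar=[(T,tp(360,425)),(S,sp(452,163))]).items():
    r=tri(o);X=r.x;c,s_=np.cos(q[2]),np.sin(q[2]);d=X[:2]-q[:2];L=[c*d[0]+s_*d[1],-s_*d[0]+c*d[1],X[2]]
    print(n,X,r.fun.round(1),"local",np.round(L,4),"ang",np.arctan2(X[2]-.072,.058-L[0]),"rad",np.hypot(X[2]-.072,.058-L[0]))
try: print(tcp_to_grasp)
except Exception as e: print(e)
import bench;print([x for x in dir(bench) if x[0]!='_'])
E
python3 tri.py
python3 - <<'E'
from h import *
s=sense();R=q2R(s["tool_rot"]);print(R.T@(np.array([.412,.2075,.205])-s["tool_pos"]))
E
```

```text
[0.44191076 0.21083469 0.1109856  0.48983811] [[-2.6  0.2]
 [-0.5  0.1]
 [ 0.1 -0.4]
 [-1.5  0.7]
 [-1.  -0.9]
 [-2.8 -1.2]
 [-0.8 -1. ]
 [-0.6 -1.3]
 [-2.4 -0.1]
 [-0.   2.9]
 [-0.5 -3.6]]
bar [0.41209534 0.20751195 0.122     ] hinge [0.49955391 0.21725865 0.072     ]
[[-0.936  0.353  0.   ]
 [ 0.353  0.936  0.   ]
 [-0.     0.    -1.   ]]
tip [0.41388676 0.11942099 0.11934394] [-0.8  0.7 -1.5 -0.2] local [-0.038  -0.0877  0.1193] ang 0.45826321767860373 rad 0.10701828154091142
bar [0.40992572 0.20749984 0.12129793] [-1.   0.7 -1.6 -0.1] local [-0.0322  0.0002  0.1213] ang 0.5003809503266565 rad 0.10275544281727175
0.0188
['MotionError', 'get_image', 'job_done', 'outline_of', 'recognise', 'sense', 'tcp_to_grasp']
[-0.31220782 -0.23546735  0.00047401]
```

```bash
python3 -m handwheel '-3 -2.3 0 0 0 -0.05 6; -6 -4.6 0 0 0 -0.1 6; -9.5 -7.2 0 0 0 -0.16 6; -13 -9.8 0 0 0 -0.22 6; -16.5 -12.4 0 0 0 -0.28 6; -20 -15 0 0 0 -0.34 6; -23.5 -17.7 0 0 0 -0.4 6; -27 -20.4 0 0 0 -0.45 6; -29.5 -22.3 0 0 0 -0.472 6; -31.2 -23.5 0 0 0 -0.472 6' 8
python3 - <<'E'
from h import *
s=sense();p=get_image("wrist");save(p,"w1");R=q2R(s["tool_rot"]);print(s["tool_pos"],R.round(3),s["joints"].round(2))
for th in ["bar_centre","pointer_tip"]:
    for r in recognise(p,th)[:2]:print(th,r["conf"],w(p,r["point"],s))
for X in ([.412,.2075,.122],[.41,.2075,.122],[.414,.1194,.1193]):print(proj(p,X,s))
E
```

```text
clock: 2.18
tool_pos: [0.4137, 0.2046, 0.2058]
tool_rot: [0.001, -0.055, 0.998, -0.001]
ft_force: [0.6, 0.5, -0.1]
width: 0.639
[0.41369671 0.2045747  0.20577745] [[-0.994 -0.11   0.002]
 [-0.11   0.994 -0.001]
 [-0.002 -0.002 -1.   ]] [ 0.31  0.1   1.73 -0.    1.31 -1.37]
bar_centre 0.82 [0.42876581 0.21298694 0.09028811]
pointer_tip 0.72 [0.41381744 0.12798509 0.12293409]
pointer_tip 0.28 [0.42884236 0.20494725 0.09020159]
(np.float64(325.8544380680024), np.float64(245.21295329744189))
(np.float64(326.17659161225276), np.float64(242.4217655262849))
(np.float64(199.2058630487808), np.float64(233.5641590277278))
```

View pics/w1.png

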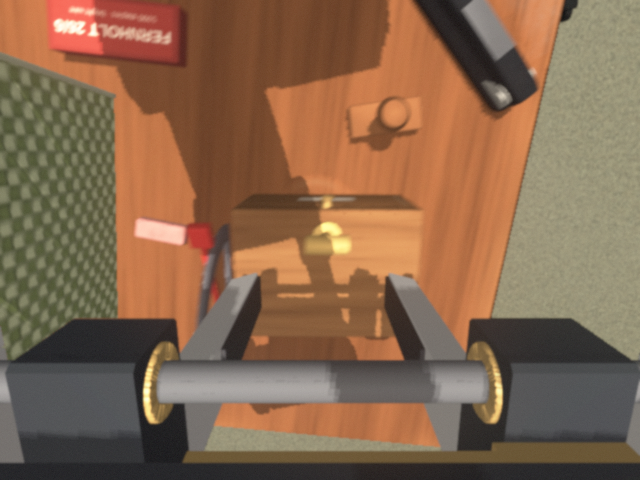

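Run:
```python
from h import *
s=sense();R=q2R(s["tool_rot"]);print(s["tool_pos"],s["qvel"].round(3));print(R.T@(np.array([.412,.2075,.106])-s["tool_pos"])*100)
```

```text
[0.41272737 0.20685702 0.20551481] [ 0.049 -0.003  0.01   0.021  0.007  0.006]
[0.0659041  0.06724569 9.95150863]
```

Settling; the commanded pose already matches. Descend.

```bash
python3 -m handwheel '0 0 1.5 0 0 0 6; 0 0 3.5 0 0 0 6; 0 0 5.5 0 0 0 6; 0 0 7 0 0 0 6; 0 0 8 0 0 0 6; 0 0 8.8 0 0 0 6; 0 0 9.4 0 0 0 6; 0 0 9.8 0 0 0 6; 0 0 9.9 0 0 0 6; 0 0 9.9 0 0 0 6' 8
python3 - <<'E'
from h import *
s=sense();p=get_image("wrist");save(p,"w2");print(s["tool_pos"],s["ft_force"])
print(proj(p,[.412,.2075,.122],s),proj(p,[.414,.1194,.1193],s))
E
```

```text
clock: 3.17
tool_pos: [0.412, 0.2083, 0.1066]
tool_rot: [0.0, -0.056, 0.998, 0.0]
ft_force: [0.8, -0.0, -0.1]
width: 0.638
[0.41202022 0.20832355 0.10661071] [ 0.77991865 -0.03599268 -0.08511632]
(np.float64(318.7799577380461), np.float64(303.2768820344289)) (np.float64(122.99756077814013), np.float64(284.7845101053741))
```

View pics/w2.png

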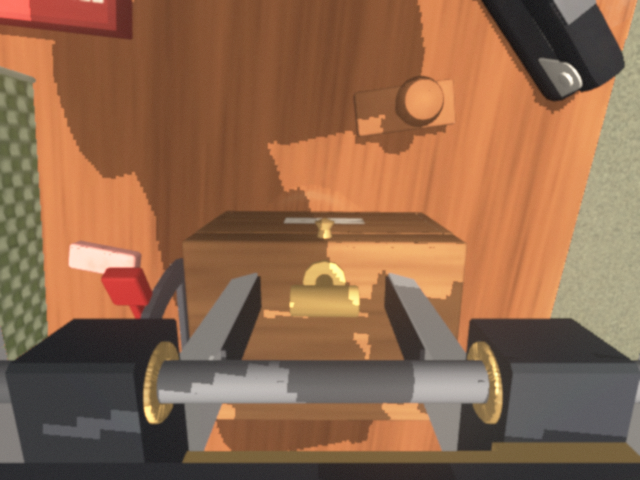

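```bash
python3 -m handwheel '0 0.1 0 0 0 0 5; 0 0.1 0 0 0 0 4.5; 0 0.1 0 0 0 0 4; 0 0.1 0 0 0 0 3.5; 0 0.1 0 0 0 0 3.2; 0 0.1 0 0 0 0 2.8; 0 0.1 0 0 0 0 2.4; 0 0.1 0 0 0 0 2; 0 0.1 0 0 0 0 2; 0 0.1 0 0 0 0 2' 7
python3 - <<'E'
from h import *
s=sense();print(s["tool_pos"],s["ft_force"],s["width"])
E
```

```text
clock: 4.05
tool_pos: [0.4119, 0.209, 0.1066]
tool_rot: [0.0, -0.056, 0.998, 0.0]
ft_force: [-0.9, 0.1, 0.7]
width: 0.316
[0.41189526 0.20903015 0.10655223] [-0.88394449  0.08840599  0.7184115 ] 0.31597787434595326
```

```bash
python3 -m handwheel '-0.05 0 -0.08 0 0 0 2; -0.15 0 -0.25 0 0 0 2; -0.26 0 -0.43 0 0 0 2; -0.4 0 -0.64 0 0 0 2; -0.54 0 -0.85 0 0 0 2; -0.7 0 -1.06 0 0 0 2; -0.85 0 -1.26 0 0 0 2; -1.0 0 -1.45 0 0 0 2; -1.1 0 -1.57 0 0 0 2; -1.17 0 -1.65 0 0 0 2' 7
python3 - <<'E'
from h import *
s=sense();print(s["tool_pos"],s["ft_force"],s["width"])
p=get_image("wrist");save(p,"w3")
p=get_image("scene");im=p["image"][190:310,260:420];cv2.imwrite('pics/s3.png',cv2.resize(im,None,fx=5,fy=5,interpolation=cv2.INTER_CUBIC)[:,:,::-1])
E
```

```text
clock: 4.88
tool_pos: [0.4235, 0.2102, 0.1232]
tool_rot: [-0.0, -0.056, 0.998, -0.0]
ft_force: [-0.9, 0.2, -1.9]
width: 0.316
[0.42352876 0.21024066 0.12316295] [-0.86516956  0.19790656 -1.94471466] 0.3156033531211344
```

View pics/s3.png

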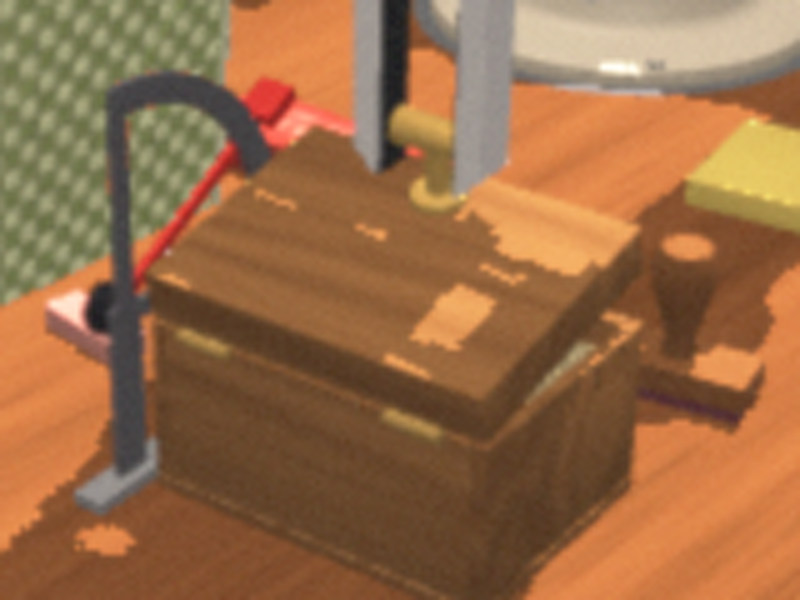

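View pics/w3.png

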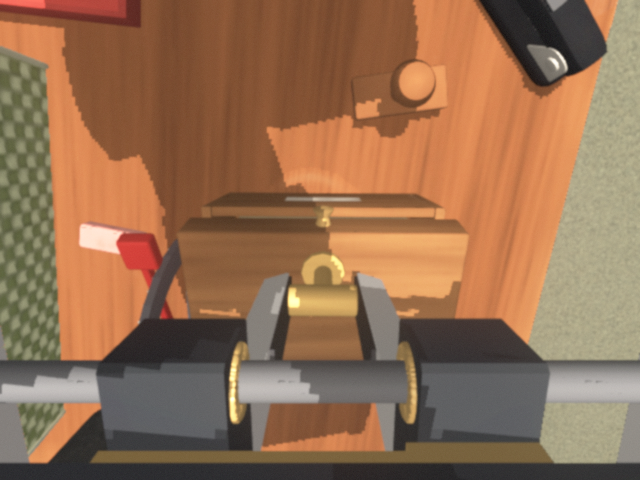

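```bash
python3 -m handwheel '-0.1 0 -0.12 0 0 0 2; -0.24 0 -0.27 0 0 0 2; -0.42 0 -0.45 0 0 0 2; -0.6 0 -0.63 0 0 0 2; -0.8 0 -0.82 0 0 0 2; -1.0 0 -0.99 0 0 0 2; -1.2 0 -1.16 0 0 0 2; -1.4 0 -1.32 0 0 0 2; -1.55 0 -1.44 0 0 0 2; -1.63 0 -1.5 0 0 0 2' 7
python3 - <<'E'
from h import *
s=sense();print(s["tool_pos"],s["ft_force"],s["width"])
p=get_image("wrist");save(p,"w4")
p=get_image("scene");save(p,"s4f");im=p["image"][190:310,260:420];cv2.imwrite('pics/s4.png',cv2.resize(im,None,fx=5,fy=5,interpolation=cv2.INTER_CUBIC)[:,:,::-1])
p=get_image("top");im=p["image"][150:290,220:380];cv2.imwrite('pics/t4.png',cv2.resize(im,None,fx=5,fy=4.2857,interpolation=cv2.INTER_CUBIC)[:,:,::-1])
E
```

```text
clock: 5.82
tool_pos: [0.44, 0.212, 0.1382]
tool_rot: [0.0, -0.056, 0.998, -0.0]
ft_force: [-0.2, -1.1, -0.9]
width: 0.318
[0.44000511 0.21200132 0.1382325 ] [-0.24037463 -1.05804035 -0.88532027] 0.3177361793420134
```

View pics/s4.png

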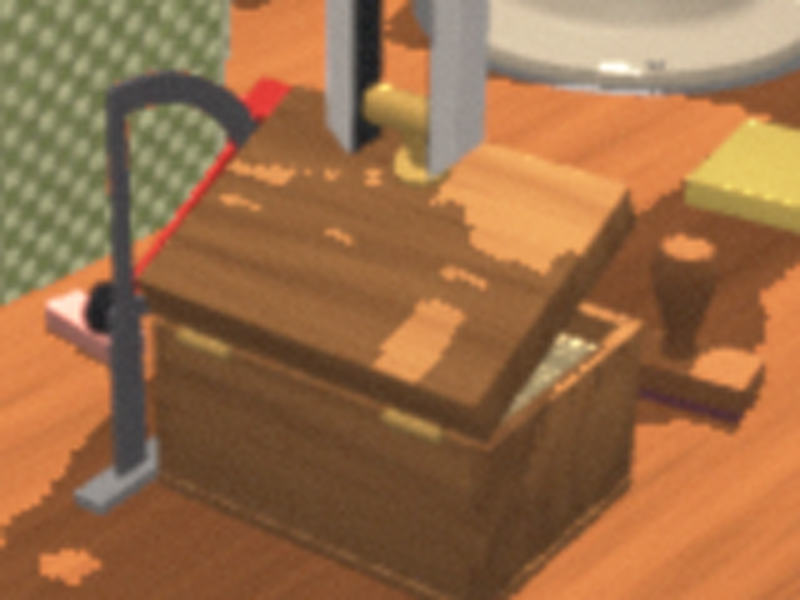

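View pics/w4.png

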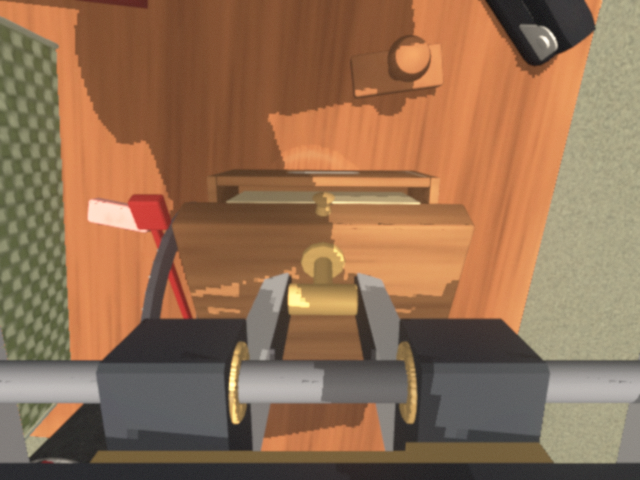

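View pics/t4.png

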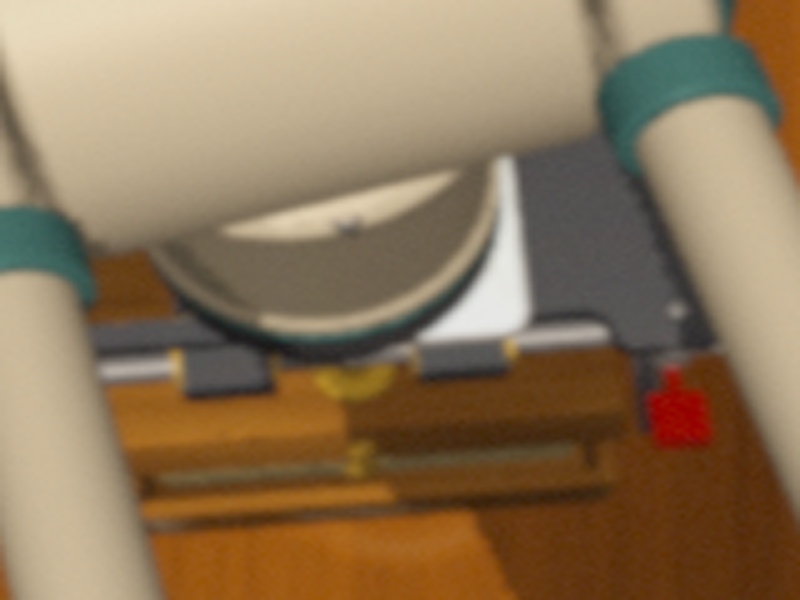

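```bash
cat > ptr.py <<'E'
from fit import *
def red(im): h=cv2.cvtColor(im,cv2.COLOR_RGB2HSV);return ((h[...,0]<5)|(h[...,0]>174))&(h[...,1]>200)&(h[...,2]>60)
def L2W(P): return W(q,P)
def P(phi,r,y=-.088,n=0): return L2W((.058-r*np.cos(phi)-n*np.sin(phi)*-0-0,y,.072+r*np.sin(phi)))
s=sense();Wr=get_image("wrist")
im0=cv2.imread('pics/scene0.png')[:,:,::-1].copy()
for name,cam,im,box in (("scene",S,im0,(205,247,280,320)),("wrist",Wr,Wr["image"],(185,320,120,200)),("top",T,T["image"],(225,260,345,370))):
    m=red(im);k=np.zeros_like(m);k[box[0]:box[1],box[2]:box[3]]=1;m&=k.astype(bool)
    print(name,m.sum())
    for v in range(box[0],box[1],4 if name!="wrist" else 8):
        u=np.where(m[v])[0]
        if len(u): print("  row",v,"u",u.min(),u.max())
    sc=cam if name!="wrist" else cam
    for phi in (.42,.46,.5,.54):
        print("  phi",phi,[tuple(np.round(proj(cam,P(phi,r),s),1)) for r in (.03,.06,.09,.105,.115)])
E
python3 ptr.py | tail -n +18
```

```text
phi 0.42 [(np.float64(289.9), np.float64(240.1)), (np.float64(298.9), np.float64(228.8)), (np.float64(307.7), np.float64(217.9)), (np.float64(312.0), np.float64(212.5)), (np.float64(314.8), np.float64(209.0))]
  phi 0.46 [(np.float64(289.7), np.float64(239.7)), (np.float64(298.5), np.float64(228.0)), (np.float64(307.2), np.float64(216.6)), (np.float64(311.4), np.float64(211.0)), (np.float64(314.1), np.float64(207.4))]
  phi 0.5 [(np.float64(289.5), np.float64(239.3)), (np.float64(298.2), np.float64(227.2)), (np.float64(306.6), np.float64(215.4)), (np.float64(310.7), np.float64(209.6)), (np.float64(313.5), np.float64(205.8))]
  phi 0.54 [(np.float64(289.2), np.float64(239.0)), (np.float64(297.7), np.float64(226.4)), (np.float64(306.0), np.float64(214.2)), (np.float64(310.1), np.float64(208.3)), (np.float64(312.7), np.float64(204.3))]
wrist 0
  phi 0.42 [(np.float64(180.9), np.float64(308.8)), (np.float64(169.7), np.float64(274.0)), (np.float64(156.5), np.float64(233.3)), (np.float64(149.0), np.float64(210.2)), (np.float64(143.6), np.float64(193.6))]
  phi 0.46 [(np.float64(180.4), np.
[... 854 characters left out ...]
5.1), np.float64(248.5)), (np.float64(356.0), np.float64(254.8))]
  phi 0.46 [(np.float64(348.5), np.float64(203.7)), (np.float64(351.1), np.float64(220.5)), (np.float64(353.8), np.float64(237.9)), (np.float64(355.1), np.float64(246.9)), (np.float64(356.1), np.float64(253.0))]
  phi 0.5 [(np.float64(348.5), np.float64(203.2)), (np.float64(351.1), np.float64(219.5)), (np.float64(353.8), np.float64(236.4)), (np.float64(355.2), np.float64(245.2)), (np.float64(356.2), np.float64(251.2))]
  phi 0.54 [(np.float64(348.5), np.float64(202.6)), (np.float64(351.1), np.float64(218.4)), (np.float64(353.8), np.float64(234.9)), (np.float64(355.3), np.float64(243.4)), (np.float64(356.2), np.float64(249.2))]
```

```bash
python3 ptr.py | sed -n 13,18p
python3 - <<'E'
from h import *
im=cv2.imread('pics/scene0.png')[195:255,275:330];cv2.imwrite('pics/z1.png',cv2.resize(im,None,fx=10,fy=10,interpolation=cv2.INTER_NEAREST))
im=cv2.imread('pics/w4.png')[180:330,90:240];cv2.imwrite('pics/z2.png',cv2.resize(im,None,fx=4,fy=4,interpolation=cv2.INTER_NEAREST))
E
```

```text
[[-0.994 -0.111  0.   ]
 [-0.111  0.994 -0.   ]
 [-0.    -0.    -1.   ]]
scene 2
  row 209 u 317 317
  phi 0.42 [(np.float64(289.9), np.float64(240.1)), (np.float64(298.9), np.float64(228.8)), (np.float64(307.7), np.float64(217.9)), (np.float64(312.0), np.float64(212.5)), (np.float64(314.8), np.float64(209.0))]
```

View pics/z1.png

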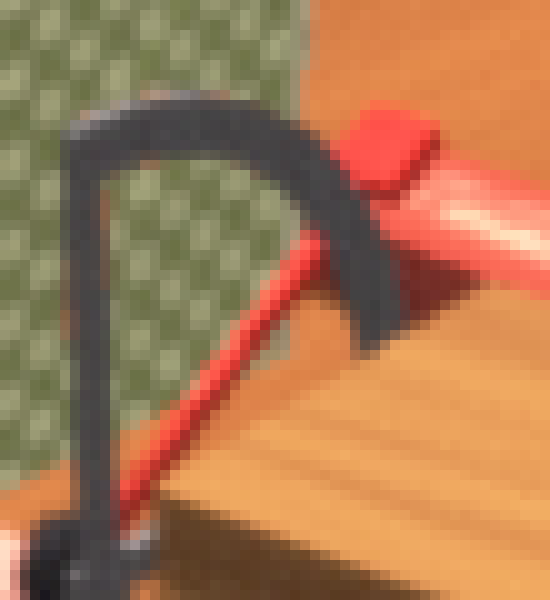

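View pics/z2.png

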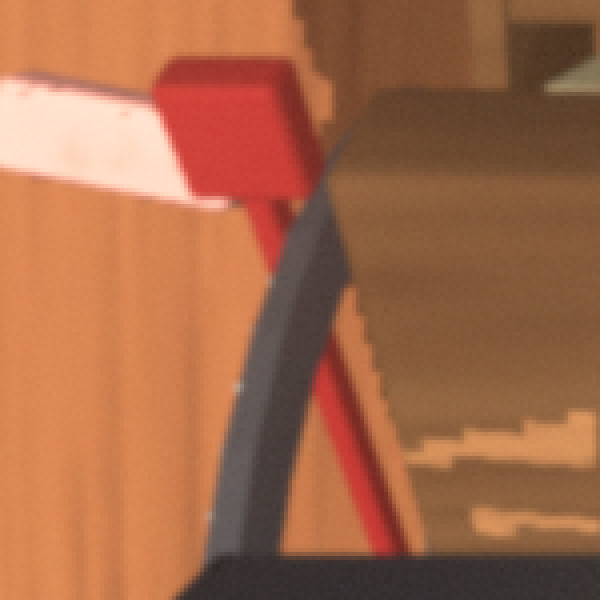

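```bash
cat > fit2.py <<'E'
from fit import *
s=sense();Wr=get_image("wrist")
cams=[T,S,Wr]
o2=[(c is S and 1 or 0,o,P) for c,o,P in obs if not isinstance(P,str)]
z=lambda u,v:(275+u/10,195+v/10)
hd=[(1,z(375,102),(1,-1)),(1,z(438,130),(1,1)),(1,z(390,190),(0,1)),(1,z(338,150),(0,-1)),
(2,(130,202),(1,-1)),(2,(163,201.5),(1,1)),(2,(170,229),(0,1)),(2,(138,229.5),(0,-1)),
(0,tp(650,395),(0,-1)),(0,tp(707,390),(0,-1)) ]
hd=hd[:8]
# scene: which corner is outer? order: y sign
def head(v,P,lo=0):
    phi,t,ri=v[3],v[4],v[5];r=.115 if P[0] else ri;n=t/2
    return W(v,(.058-r*np.cos(phi)+n*np.sin(phi),-.088+.008*P[1],.072+r*np.sin(phi)+n*np.cos(phi)))
def f(v):
    e=[]
    sh=v[6:12].reshape(3,2)
    for c,o,P in o2: e.append((np.array(proj(cams[c],W(v,P)))+sh[c]-o))
    for c,o,P in hd: e.append((np.array(proj(cams[c],head(v,P),s))+sh[c]-o)*(.4 if c==2 else 1))
    e.append(np.array([0.,(v[4]-.006)/.002])); 
    return np.concatenate([np.concatenate(e),sh[0]/1.5,sh[1]/1,sh[2]/5])
r=least_squares(f,np.r_[q[:3],.46,.006,.103,np.zeros(6)],loss='soft_l1',x_scale=np.r_[.01,.01,.1,.1,.002,.01,np.ones(6)])
v=r.x;print(v.round(4));print(f(v)[:2*(len(o2)+len(hd))].reshape(-1,2).round(1))
print("bar",W(v,(-.03,0,.122)),"hinge",W(v,(.058,0,.072)))
E
python3 fit2.py | tail -n +17
```

```text
0.3109  2.6663  1.4298]
[[-1.3 -0.3]
 [ 0.9  0.6]
 [ 0.7  0.2]
 [-1.   0.3]
 [-0.3 -0.8]
 [-1.2 -0.8]
 [ 0.5 -0.2]
 [ 1.2 -0.4]
 [-0.6  0.6]
 [-0.2  0.4]
 [ 0.1 -0.4]
 [ 0.4 -0.4]
 [-1.   1.5]
 [-0.3  0.1]
 [-0.4  0.4]
 [ 0.1 -0.2]
 [ 0.4 -0.5]]
bar [0.41176293 0.21001175 0.122     ] hinge [0.49931661 0.21886345 0.072     ]
```

```bash
python3 fit2.py | sed -n 15,17p
python3 - <<'E'
import re
src=open('fit2.py').read()
for keep in ((1,),(2,),(1,2)):
    t=src.replace("hd=hd[:8]",f"hd=[h for h in hd[:8] if h[0] in {keep}]")
    g={}
    import io,contextlib
    with contextlib.redirect_stdout(io.StringIO()): exec(t,g)
    print(keep,g['v'][3:6].round(4))
E
```

```text
[-0.    -0.    -1.   ]]
[ 0.4416  0.213   0.1007  0.4655  0.0062  0.0988  2.5002 -0.1438  0.5906
  0.3108  2.6897  1.3892]
(1,) [0.4666 0.006  0.1005]
(2,) [0.4481 0.0061 0.0981]
(1, 2) [0.4655 0.0062 0.0988]
```

```bash
python3 -m handwheel '-0.04 0 -0.03 0 0 0 2; -0.09 0 -0.06 0 0 0 2; -0.14 0 -0.1 0 0 0 2; -0.2 0 -0.14 0 0 0 2; -0.25 0 -0.18 0 0 0 2; -0.29 0 -0.21 0 0 0 2; -0.31 0 -0.22 0 0 0 2; -0.31 0 -0.22 0 0 0 2; -0.31 0 -0.22 0 0 0 2; -0.31 0 -0.22 0 0 0 2' 7
python3 - <<'E'
from h import *
s=sense();print(s["tool_pos"],s["ft_force"],s["width"])
p=get_image("wrist");save(p,"w5")
p=get_image("scene");im=p["image"][190:310,260:420];cv2.imwrite('pics/s5.png',cv2.resize(im,None,fx=5,fy=5,interpolation=cv2.INTER_CUBIC)[:,:,::-1])
s=sense();print(s["tool_pos"],s["qvel"].round(4))
g=s["tool_pos"]+[0,0,.0188];d=np.array([.4993,.2189,.072])-g;dx=d[0]*np.cos(.105)+d[1]*np.sin(.105)
print("bar ang/r",np.arctan2(g[2]-.004-.072,dx)-.5166,np.hypot(g[2]-.004-.072,dx))
E
```

```text
clock: 7.65
tool_pos: [0.4428, 0.2123, 0.1402]
tool_rot: [0.0, -0.056, 0.998, -0.0]
ft_force: [-0.5, -2.7, 0.3]
width: 0.319
[0.44281287 0.21233119 0.14022155] [-0.49385825 -2.72035601  0.2733058 ] 0.3191599384558879
[0.44280353 0.21232074 0.14019296] [-0.0011  0.0012 -0.0002 -0.      0.0006  0.001 ]
bar ang/r 0.45340603536167556 0.10061104467935474
```

View pics/s5.png

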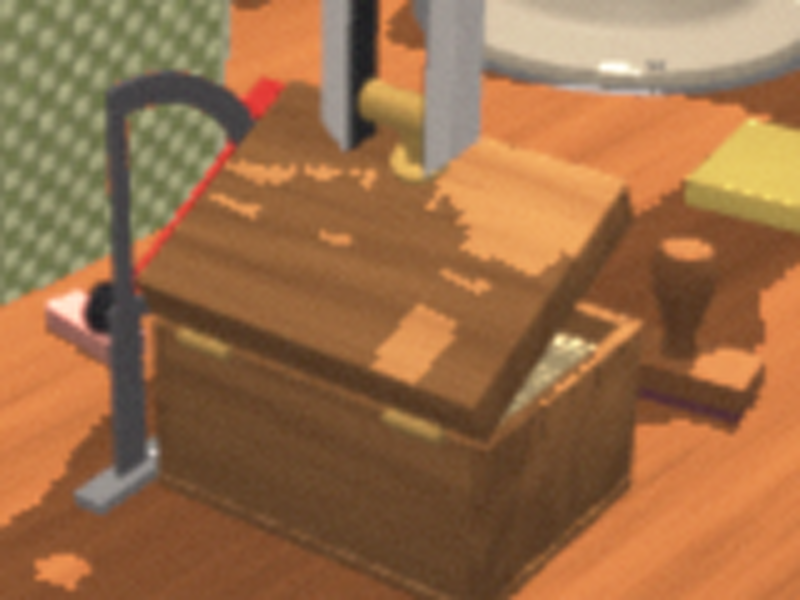

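View pics/w5.png

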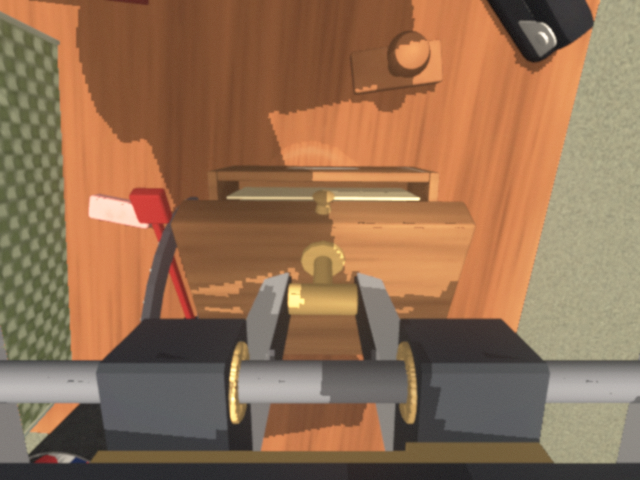

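```bash
cat > chk.py <<'E'
from fit2 import *
S=get_image("scene");Wr=get_image("wrist");s=sense()
def lid(th,d,y,n): return W(v,(.058-d*np.cos(th)+n*np.sin(th),y,.072+d*np.sin(th)+n*np.cos(th)))
for th in (.38,.42,.46,.5,.54):
    o=[]
    for d,y,n in ((.11,b,.022),(.11,b,0),(.11,-b,.022)):
        x=np.array(proj(S,lid(th,d,y,n)))+v[8:10];o.append(((x-[260,190])*5).round(0))
    for d,y,n in ((.11,b,.022),(.11,b,0),(.11,-b,.022),(.11,-b,0)):
        o.append(np.round(np.array(proj(Wr,lid(th,d,y,n),s))+v[10:12],1))
    print(th,o)
im=cv2.imread('pics/w5.png')[160:260,140:490];cv2.imwrite('pics/z3.png',cv2.resize(im,None,fx=2.28,fy=5,interpolation=cv2.INTER_CUBIC))
im=S["image"][210:290,345:395];cv2.imwrite('pics/z4.png',cv2.resize(im,None,fx=10,fy=7,interpolation=cv2.INTER_CUBIC)[:,:,::-1])
E
python3 chk.py | tail -n 10
```

```text
[-0.3 -0. ]
 [-0.4  0.3]
 [ 0.1 -0.2]
 [ 0.5 -0.5]]
bar [0.41239725 0.21002818 0.122     ] hinge [0.49994378 0.21895038 0.072     ]
0.38 [array([636., 187.]), array([644., 230.]), array([299.,  83.]), array([475.9, 221.6]), array([462.9, 199.4]), array([173.7, 218.8]), array([186.9, 196.9])]
0.42 [array([633., 180.]), array([642., 222.]), array([295.,  77.]), array([478.3, 228.2]), array([465.3, 203.7]), array([171.2, 225.4]), array([184.5, 201.1])]
0.46 [array([629., 173.]), array([640., 214.]), array([290.,  70.]), array([480.7, 235.3]), array([467.7, 208.4]), array([168.7, 232.5]), array([182. , 205.8])]
0.5 [array([626., 167.]), array([638., 206.]), array([286.,  64.]), array([483. , 242.9]), array([470. , 213.6]), array([166.3, 240.1]), array([179.6, 210.9])]
0.54 [array([622., 161.]), array([635., 198.]), array([281.,  58.]), array([485.2, 251. ]), array([472.4, 219.2]), array([163.9, 248.1]), array([177.2, 216.5])]
```

View pics/z3.png

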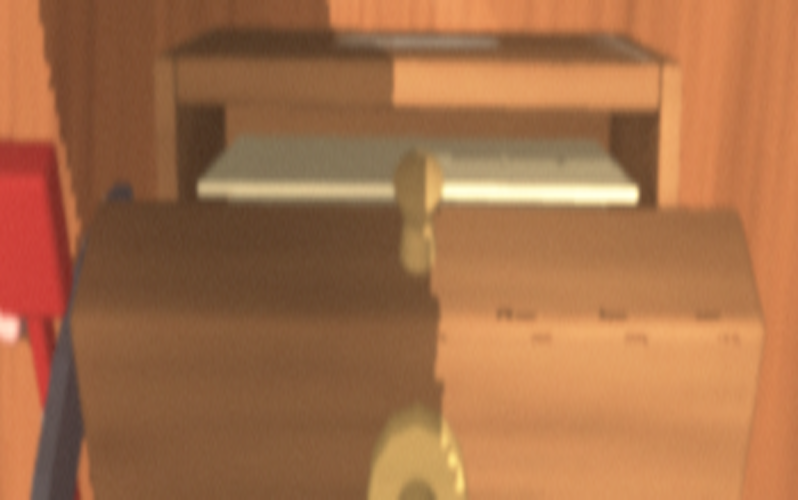

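View pics/z4.png

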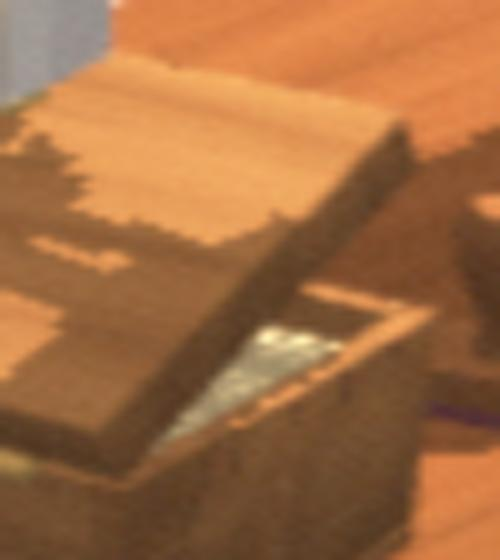

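```bash
cat >> chk.py <<'E'
print("--")
for th in (0,.1,.2,.3,.35,.4,.45,.5):
    print(th,[((np.array(proj(S,lid(th,*k)))+v[8:10]-[260,190])*5).round(0) for k in ((.11,b,.022),(.11,b,0),(.11,-b,.022))])
ims=[cv2.imread('pics/'+n)[x:x+600,:] for n,x in (("scc.png",0),("s3.png",0),("s4.png",0),("s5.png",0))]
row=[cv2.resize(i[120:400,450:680],None,fx=.85,fy=2) for i in ims]
cv2.imwrite('pics/z5.png',np.hstack(row))
row=[cv2.resize(i[60:260,200:360],None,fx=1.2,fy=2.5) for i in ims]
cv2.imwrite('pics/z6.png',np.hstack(row))
E
python3 chk.py | sed -n '/--/,$p'
```

```text
--
0 [array([651., 268.]), array([647., 322.]), array([324., 161.])]
0.1 [array([649., 244.]), array([648., 296.]), array([320., 139.])]
0.2 [array([646., 222.]), array([648., 271.]), array([314., 117.])]
0.3 [array([641., 202.]), array([646., 248.]), array([306.,  98.])]
0.35 [array([638., 192.]), array([645., 237.]), array([302.,  89.])]
0.4 [array([634., 183.]), array([643., 226.]), array([297.,  80.])]
0.45 [array([630., 175.]), array([640., 216.]), array([291.,  72.])]
0.5 [array([626., 167.]), array([638., 206.]), array([286.,  64.])]
```

View pics/z5.png

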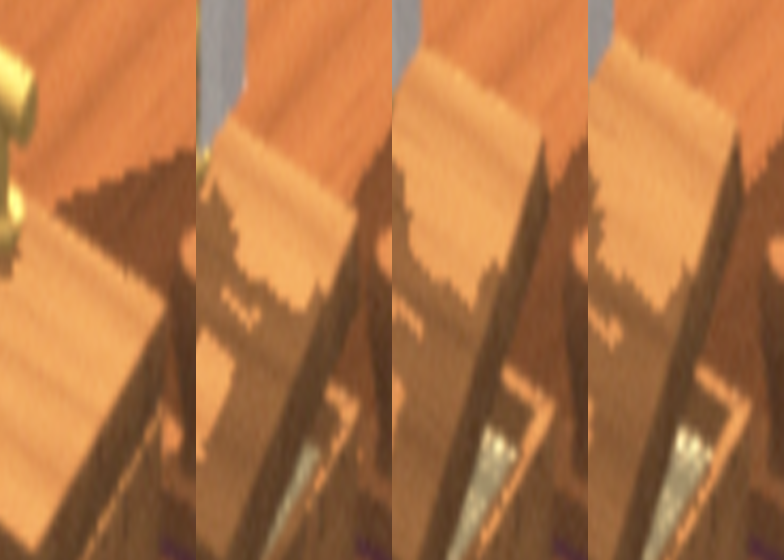

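View pics/z6.png

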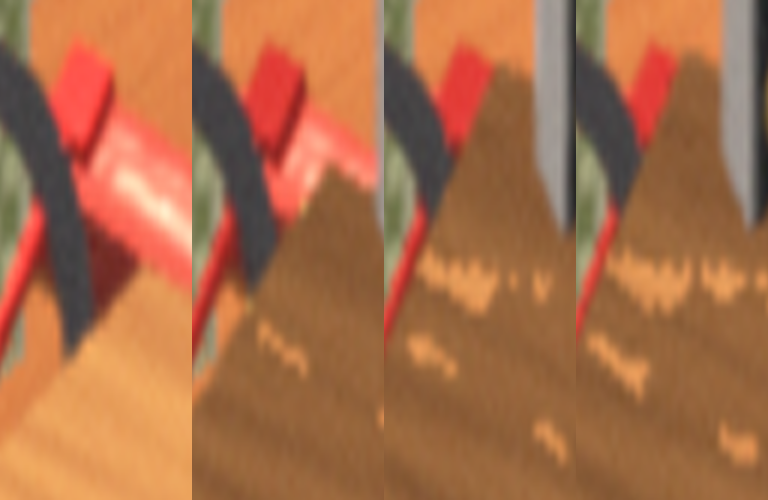

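```bash
cat > chk2.py <<'E'
from fit2 import *
s2=dict(tool_pos=np.array([.41202,.20832,.10661]),tool_rot=[0,-.056,.998,0]);s5=dict(tool_pos=np.array([.4428,.21232,.1402]),tool_rot=[0,-.056,.998,0])
def lid(th,d,y,n): return W(v,(.058-d*np.cos(th)+n*np.sin(th),y,.072+d*np.sin(th)+n*np.cos(th)))
K=((.088,0,.05),(.088,0,.022),(.11,b,.022),(.11,-b,.022),(.11,b,0),(.11,-b,0))
for n,st,ths in (("w2",s2,(0,)),("w5",s5,(.38,.42,.46,.5))):
    for th in ths: print(n,th,[tuple(np.array(proj(Wr,lid(th,*k),st)).round(1).tolist()) for k in K])
a=[cv2.resize(cv2.imread('pics/%s.png'%n)[180:320,170:480],None,fx=2.5,fy=2,interpolation=cv2.INTER_CUBIC) for n in("w2","w5")]
cv2.imwrite('pics/z7.png',np.vstack(a))
E
python3 chk2.py | grep w
```

```text
w2 0 [(324.3, 304.7), (324.0, 283.2), (468.5, 243.3), (180.2, 240.5), (454.2, 233.7), (194.1, 231.1)]
w5 0.38 [(322.5, 288.0), (322.7, 250.9), (474.1, 215.8), (171.8, 212.8), (461.1, 193.6), (185.1, 190.9)]
w5 0.42 [(322.4, 296.7), (322.6, 256.6), (476.5, 222.4), (169.3, 219.4), (463.4, 197.9), (182.6, 195.1)]
w5 0.46 [(322.4, 305.6), (322.6, 262.5), (478.8, 229.5), (166.9, 226.5), (465.8, 202.6), (180.2, 199.8)]
w5 0.5 [(322.3, 314.7), (322.5, 268.8), (481.1, 237.1), (164.5, 234.1), (468.2, 207.8), (177.8, 204.9)]
```

View pics/z7.png

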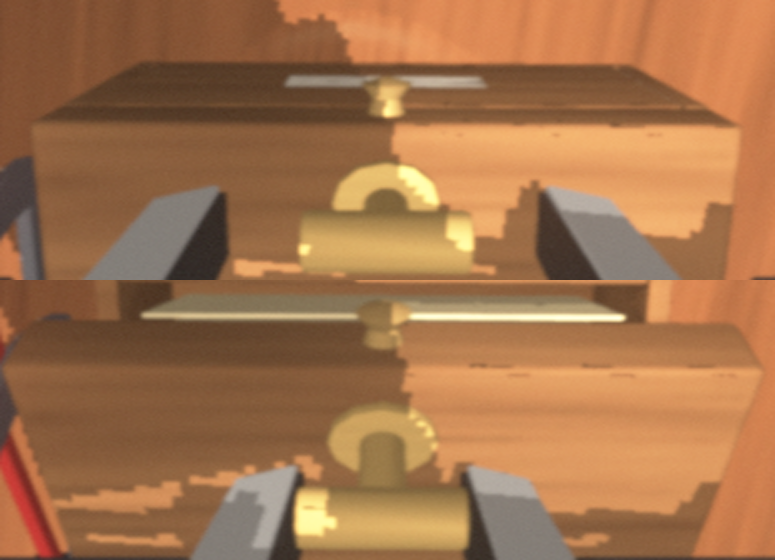

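Run:
```python
from h import *
s=sense();print(s["clock"],s["tool_pos"],s["ft_force"].round(2),s["width"],abs(s["qvel"]).max())
job_done()
```

```text
8.4 [0.44278846 0.21234125 0.14017752] [-0.07 -4.1  -0.23] 0.31584152498962054 0.0012424943868321941
the job is handed in; nothing more can be done
```

I pinched the brass bar by its flat ends at a 7 N grip and swung the lid up along its arc. I handed the job in at 8.4 s, holding the lid at about 0.46 rad. The interface reports no verdict.

- **Pointer angle:** the different views gave 0.45 to 0.47 rad, about 0.46 in all.
- **Lid angle:** the hand's measured path gave 0.457 rad and the wrist picture about 0.45. The corners of the lid in the scene picture gave only about 0.42. That reading disagrees with the other two but is still within the 0.07 rad allowed.
- **Final state:** the arm was still, and the fingers stood 29.7 mm apart on the 30 mm bar. The pointer, stamp and eraser showed no movement in the pictures I looked at; I made no separate measurement of the two bystanders.
- **Side load:** a sideways force built up on the hand, -2.7 N at the last stop and -4.1 N at hand-in. I left it, as it seemed well within the limits. The forces in the lid's swing direction were below 0.5 N.

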